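Feel out the thumb notch and spring the file case open

ROBOT

A 6-joint arm with a two-finger parallel gripper is mounted at the origin on the work surface. World frame = base frame: x ahead of the robot, y to its left, z up, the work surface at z = 0. Lengths are in mm, angles in rad, forces in N, time in s.
With the tool pointing down it reaches from about 275 to 825 mm from the base axis. Payload 5.2 kg.
Tool frame: the origin (TCP) lies between the finger pads; the fingertips stand 19 mm ahead of it and the grasp point (between the pads) is the TCP; z points along the fingers, y is the direction in which the jaws open and shut (so a half turn about z gives the same grasp; the last joint's range is limited). The gripper opens to 93 mm and grips with 3 to 60 N. Pads are 15 mm wide; open, the fingers measure 128 mm over their backs; the gripper's body (75 mm by 188 mm) begins 65 mm behind the grasp point.
Start: joints at [-1.377, 0.259, 1.535, -0, 1.348, -0.203], TCP at [212.579, -507.263, 237.653] pointing down, gripper open.
Joint ranges: [-3.14, 3.14], [-0.91, 2.08], [0.19, 2.58], [-1.22, 4.36], [0.22, 2.71], [-3.12, 3.12]. Speed limits (rad/s): [2.57, 2.57, 3.14, 3.14, 3.14, 3.14].

INTERFACE

Orientations are given as [roll, pitch, yaw] about the fixed x, y, z axes, in that order (R = Rz(yaw) Ry(pitch) Rx(roll)).
In Python, from cell import env, vision, finder gives the robot as it stands. Calls block until the motion is done:
- env.movep(position, orientation): joint-space move of the TCP to a pose.
- env.move_straight(position, rotation=None, feed=150, contact_N=None): straight line of the TCP; rotation=None keeps the orientation; feed is the mean speed in mm/s. With contact_N (N) it stops when the force on the tool has changed by that much, and returns True; else False.
- env.goto_joints(angles): joint-space move.
- env.grip(opening, squeeze=None): finger opening in mm; squeeze is the grip in N (None keeps the last); returns when the fingers have stopped.
- env.wait(seconds).
- env.ik(position, orientation): joint angles nearest the present ones, or None.
- vision.read_camera(name): name is "scene" or "top" or "wrist"; returns a dict with "img" (384x512x3 uint8, blue, green, red), "K" (3x3 intrinsics, pixels), "R" (3x3) and "t" (3): a world point X has camera coordinates R X + t. Camera axes: x right, y down, z forward; pixel columns grow to the right and rows downward; lengths in mm; the calibration is good to about 2 mm. The wrist camera is an equidistant fisheye: a pixel r from the principal point sees the ray r / f radians off the axis. A picture is of the moment at which its call begins. There is no depth.
A pose or a line that the arm cannot do raises env.Unreachable and nothing moves.
- env.job_done(): hands the job in, once; it reports no verdict.
Trained networks look in a picture, given as the dict that the camera call returned (one of the last four; its "shot" number tells which), for a name from the list of things; names that differ only in an ending like _2 or _b are one class to them, and where a whole thing is asked for, a point or a joint stands for the part that bears it (a point fixed in the world has none). Each returns a list of dicts, best first, with "conf" (0 to 1); they miss things now and then, are a little off and sometimes report something else, mostly with a low value. They report only what shows in the picture. A call takes as long as a camera call.
- finder.recognise(label, picture): "box" ([left, top, right, bottom] in pixels, round what is visible of it).
- finder.spot_point(label, picture): "position" ([column, row] in pixels: a listed point, or the origin of a listed thing).
Readings, each from a call of its own:
- env.current_t(): time.
- env.current_qpos(): joint angles.
- env.current_dq(): joint speeds.
- env.current_joint_torque(): joint torques, N m.
- env.current_ee_pos(): TCP position.
- env.current_tool_rot(): TCP orientation.
- env.current_ft_force(): force on the tool from outside, world axes, zero at the start.
- env.current_wrist_torque(): the same for the moment, N m.
- env.current_grip_width(): finger opening in mm.
Only numpy, scipy, OpenCV 4.12 (cv2) and the standard library are available. Lean on these libraries where they do the work, as an engineer would, in place of code of your own. Each camera call takes 0.05 s, during which the arm holds its last target.

TASK

Open the steel file case that is screwed to the bench, with a fingertip alone: set the fingertip on top of the aluminium front rail at one end, feel along the rail until the fingertip finds the thumb notch, and press the catch inside it down until the lid springs up. Take the hand away so that the lid swings open fully by itself; do not grip the lid, and leave the bottle, the wax ring, the file and the carton where they are.

Things in the scene. Friction and masses are not known exactly. Their poses are not given: they have to be found in the camera images.
- case: Grey sheet-steel file case fixed to the bench: 218 (x) by 350 (y) by 90 mm high, flanges 20 mm beyond each side at bench level. Origin: centre of the underside; z up, -x is the front, towards the robot. Along the front runs an aluminium rail, at the back is the lid's hinge.
- rail_mid (a point): Middle of the flat top of the rail, axes as the case: a plain bar 36 mm wide (x) and 350 mm long (y), top 90 mm over the bench. Somewhere in it, its middle within 120 mm of this point along y, is one thumb notch: 48 mm long (y), upright ends, cut across the whole width and open to the front. Where differs from case to case and is not given: feel it, or see it from above.
- catch (a joint): Angle of the catch, a steel thumb plate 36 mm long (y) in the notch; 0 at rest, 0.36 rad pressed home. It pivots at the rail's back edge and slopes up to a rolled edge 5 mm in front of the rail's middle line, 13 mm below the rail's top. Pressed straight down there it yields at 3 N, frees the lid after 4 to 5 mm (0.2 rad, 5 N), stops after 8.5 mm (6.5 N) and springs back when let go.
- lid (a joint): The lid's angle about its hinge along y at x = +100, z = 70 mm in the case's frame: 0 shut and held by the catch, 1.25 rad fully open. Once the catch is pressed, springs lift the lid softly in about 2 s with 1 to 2 N at its front edge; it comes to rest against a hand that is in its way, and goes on when the hand has left.
- lid_front (a point): Middle of the upper front edge of the lid, a grey sheet panel 171 by 328 mm, 3 mm thick, with a front apron 48 mm deep. Shut, its top is flush with the rail's top and this edge is 5 mm behind the rail; the axes are then those of the case.
- flask: Bystander: blue steel drinking bottle, 70 mm across, 210 mm tall, standing. Origin: centre of its underside.
- wax_ring: Bystander: blue carving-wax ring blank, 34 mm across, 30 mm tall, standing on end in front of the case. Origin: centre of its underside.
- file: Bystander: flat file lying flat in front of the case, 250 mm long, 24 mm high; its x axis runs from the wooden handle (from -110 mm) to the blade's end (+140 mm). Origin at bench level.
- carton: Bystander: small open cardboard tray, 110 by 80 by 45 mm high. Origin: centre of its underside.

How it is judged:
By the outcome, as a careful person would: the job done as asked, in the order asked, and still so for the second after the job is handed in, with the robot touching nothing.
It also fails if it takes over 72 s, if anything falls off the work surface, if the arm or the gripper's body presses on something with over 40 N, if the wrist force passes 120 N, or if a joint passes its speed limit or range.

## Working session

There is one attempt and no reset: what is moved stays moved. The work goes in short steps, each a Python script; the robot and the scene stay as the last script left them, time stands still between calls to the robot, and variables do not carry over. Pictures are saved under pics/ and viewed, and the job is handed in when it is done.

```bash
ls; mkdir -p pics
python3 - <<'E'
from cell import env, vision, finder
import cv2
print(env.current_t(), env.current_ee_pos(), env.current_tool_rot(), env.current_grip_width())
for n in ["scene","top"]:
    p=vision.read_camera(n); cv2.imwrite(f"pics/{n}0.png",p["img"]); print(n,p["K"].tolist(),p["R"].tolist(),p["t"].tolist())
    for l in ["case","rail_mid","catch","lid_front","flask","wax_ring","file","carton"]:
        a=finder.spot_point(l,p)[:2]; b=finder.recognise(l,p)[:1]
        print(l,[(x["position"],x["conf"]) for x in a],[(x["box"],x["conf"]) for x in b])
print(env.current_t())
E
```

```text
pics
0.0 [ 212.47574665 -506.73346682  236.82841363] [-3.13978682e+00 -3.69996894e-04  3.96776548e-01] 93.41613827813696
scene [[360.93537371028395, 0.0, 256.0140313470448], [0.0, 360.93537371028395, 192.82448706326886], [0.0, 0.0, 1.0]] [[-0.020533661455569827, 0.9997286048383548, 0.011003881823460652], [0.7735926200629527, 0.022859329948704515, -0.6332708024363923], [-0.6333504771699189, -0.004490846496251939, -0.7738520565110512]] [-21.667272168439343, -411.1787668978131, 1209.9323125894537]
case [([219.4, 213.4], 0.55)] [([114.4, 142.8, 307.1, 280.1], 0.81)]
rail_mid [([227.7, 159.8], 0.95)] [([115.6, 142.8, 306.4, 278.7], 0.96)]Traceback (most recent call last):
  File "<stdin>", line 7, in <module>
ValueError: it knows: carton, case, file, flask, lid_front, rail_mid, wax_ring
```

Run:
```python
from cell import env, vision, finder
import cv2
for n in ["scene","top"]:
    p=vision.read_camera(n); cv2.imwrite(f"pics/{n}1.png",p["img"]); 
    if n=="top": print(n,p["K"].tolist(),p["R"].tolist(),p["t"].tolist())
    for l in ["case","rail_mid","lid_front","flask","wax_ring","file","carton"]:
        a=finder.spot_point(l,p)[:2]; b=finder.recognise(l,p)[:1]
        print(l,[(x["position"],x["conf"]) for x in a],[(x["box"],x["conf"]) for x in b])
print(env.current_t())
```

```text
case [([220.3, 217.9], 0.92)] [([115.1, 140.4, 307.3, 278.7], 0.66)]
rail_mid [([225.9, 165.1], 0.55)] [([114.1, 141.4, 307.1, 279.6], 0.71)]
lid_front [([225.2, 173.1], 0.7)] [([122.1, 153.7, 301.3, 260.5], 0.73)]
flask [([108.2, 181.1], 0.77)] [([67.6, 107.8, 120.3, 193.2], 0.96)]
wax_ring [([306.6, 173.8], 0.51)] [([303.1, 163.1, 314.7, 178.3], 0.56)]
file [([229.3, 157.8], 0.8)] [([193.4, 140.2, 277.2, 166.5], 0.67)]
carton [([347.2, 266.6], 0.97), ([226.8, 158.3], 0.31)] []
top [[401.70941824045553, 0.0, 257.1671438057395], [0.0, 401.70941824045553, 182.84506315225636], [0.0, 0.0, 1.0]] [[-0.007113986295512465, -0.9999734192693561, 0.001597483564744196], [-0.9955454440517139, 0.00693227317065138, -0.09402772153233684], [0.0940141480143413, -0.0022592794072078806, -0.9955682978227549]] [23.511085487013226, 598.2589223135785, 1125.2084537275146]
case [([283.6, 178.2], 0.88)] [([210.9, 125.9, 358.7, 233.1], 0.73)]
rail_mid [([273.1, 212.5], 0.89)] []
lid_front [([275.6, 202.4], 0.77)] [([218.9, 128.1, 350.8, 219.4], 0.63)]
flask [([378.2, 211.4], 0.84), ([210.1, 228.5], 0.67)] [([370.9, 196.4, 410.3, 227.4], 0.67)]
wax_ring [([208.6, 225.6], 0.49)] [([204.6, 223.9, 215.0, 235.5], 0.66)]
file [([280.5, 248.3], 0.88), ([281.3, 181.4], 0.63)] [([233.9, 229.7, 322.4, 263.0], 0.84)]
carton [([207.4, 230.0], 0.16)] []
1.75
```

View pics/scene0.png

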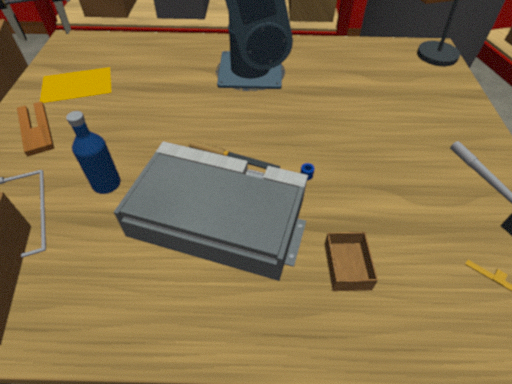

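View pics/top1.png

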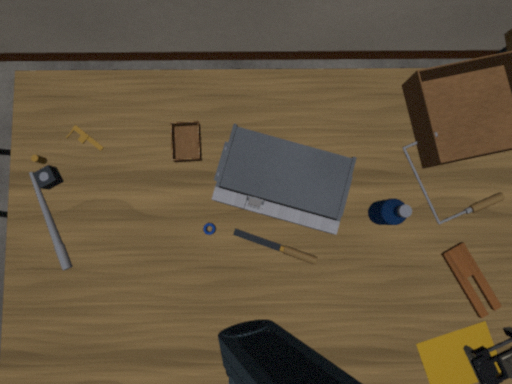

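The scene view shows the case in the middle, with the rail facing the robot and a dark notch at about (257,170). The file and wax ring lie just in front. In the top view the rail runs from (215,200) to (338,228), with the notch near (255,202). I'll zoom in to measure.

```bash
cat > h.py <<'E'
import numpy as np
def ray_z(p,uv,z):
    K,R,t=map(np.array,(p["K"],p["R"],p["t"]))
    d=R.T@np.linalg.inv(K)@np.array([uv[0],uv[1],1.]); c=-R.T@t
    return c+d*(z-c[2])/d[2]
def proj(p,X):
    c=np.array(p["R"])@np.array(X,float)+np.array(p["t"]); q=np.array(p["K"])@c; return q[:2]/q[2]
E
python3 - <<'E'
from cell import env, vision, finder
import cv2, pickle
p=vision.read_camera("top"); s=vision.read_camera("scene")
pickle.dump((dict(p),dict(s)),open("pics.pkl","wb"))
a=p["img"][115:245,200:360]; cv2.imwrite("pics/topz.png",cv2.resize(a,None,fx=5,fy=4.6,interpolation=cv2.INTER_CUBIC)[:598])
a=s["img"][135:285,105:315]; cv2.imwrite("pics/scz.png",cv2.resize(a,None,fx=3.8,fy=3.8,interpolation=cv2.INTER_CUBIC))
E
```

```text
(no output)
```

View pics/topz.png

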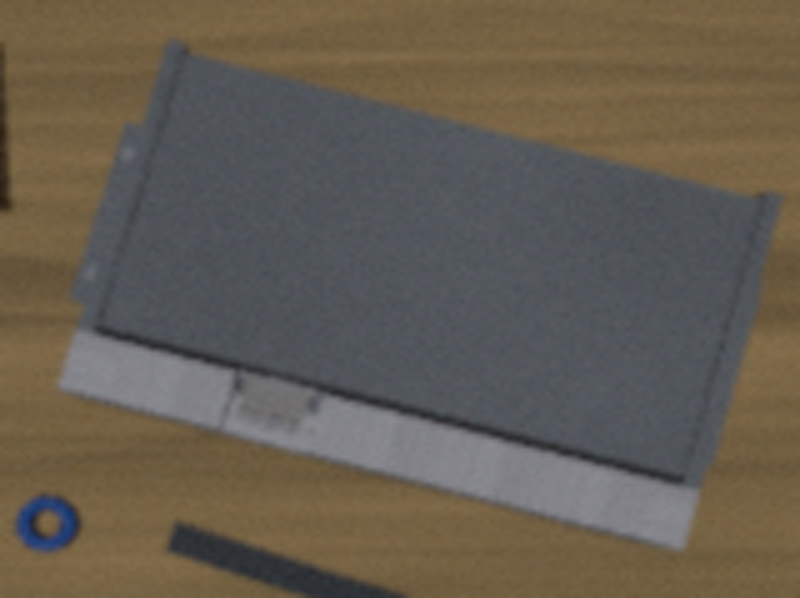

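View pics/scz.png

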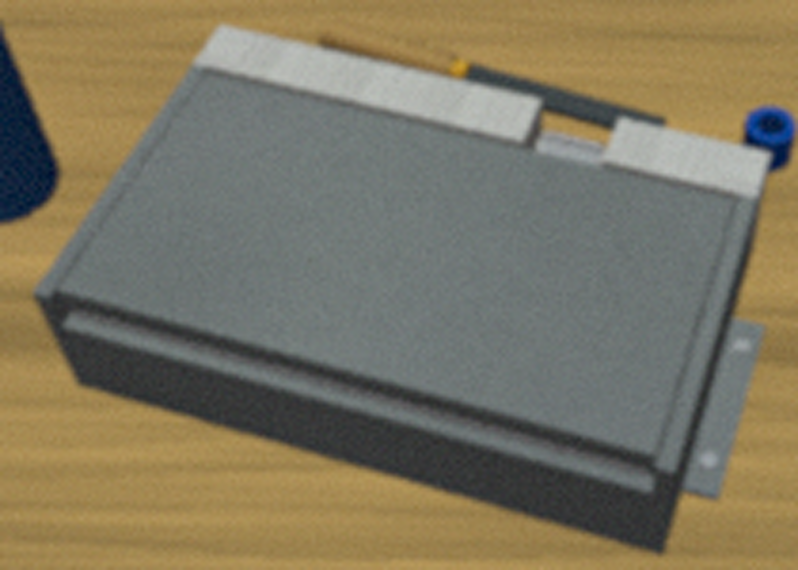

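Run:
```python
from h import *; import pickle
p,s=pickle.load(open("pics.pkl","rb"))
T=lambda a:(a[0]/5+200-.4,a[1]/4.6+115-.4); S=lambda a:(a[0]/3.8+105-.4,a[1]/3.8+135-.4)
top={'FL':(60,388),'FR':(684,550),'BL':(78,330),'BR':(699,488),'n+F':(222,430),'n+B':(237,372),'n-B':(322,395),'n-F':(305,448)}
sc={'FL':(771,152),'FR':(222,25),'BL':(757,198),'BR':(195,66),'n+F':(620,115),'n+B':(604,162),'n-F':(542,97),'n-B':(528,140)}
out={}
for k in top:
    a=ray_z(p,T(top[k]),90);b=ray_z(s,S(sc[k]),90); out[k]=(a+b)/2
    # triangulate
    A=[];B=[]
    for c,uv in((p,T(top[k])),(s,S(sc[k]))):
        R,t=np.array(c["R"]),np.array(c["t"]); d=R.T@np.linalg.inv(c["K"])@np.array([*uv,1.]); d/=np.linalg.norm(d); P=np.eye(3)-np.outer(d,d); A.append(P);B.append(P@(-R.T@t))
    X=np.linalg.solve(sum(A),sum(B))
    print(k,a.round(1)[:2],b.round(1)[:2],'tri',X.round(1))
for src in (0,1):
    f=lambda k: ray_z((p,s)[src],(T(top[k]),S(sc[k]))[src],90)[:2]
    u=(f('FL')-f('FR')+f('BL')-f('BR'))/2; L=np.linalg.norm(u); u/=L
    mid=(f('FL')+f('FR')+f('BL')+f('BR'))/4
    print('len',L,'yaw',np.arctan2(-u[0],u[1]),'mid',mid,'width',np.linalg.norm((f('BL')+f('BR')-f('FL')-f('FR'))/2),{k:((f(k)-mid)@u).round(1) for k in top if k[0]=='n'})
# bystanders
print('wax',ray_z(p,(209.3,228.5),30)); print('file tip/handle',ray_z(p,(234,233),5),ray_z(p,(316,261),12),'flask',ray_z(p,(378,211),0))
```

```text
FL [549.7 143. ] [549.2 144.9] tri [549.7 143.9  90.5]
FR [ 452.7 -192.3] [ 452.8 -190.2] tri [ 452.5 -191.3   89.8]
BL [583.8 133.4] [584.3 134.6] tri [583.9 134.1  89.5]
BR [ 488.7 -201.3] [ 489.5 -199.8] tri [ 488.5 -200.9   89.1]
n+F [524.4  55.5] [522.5  57.7] tri [524.3  56.6  91.9]
n+B [558.4  47.2] [559.9  48.6] tri [558.5  47.9  88.4]
n-B [544.5   1.3] [544.1   4.4] tri [544.5   2.8  90.3]
n-F [513.5  10.7] [509.1  11.2] tri [513.4  11.1  94.4]
len 348.54493791437415 yaw -0.27929168415408484 mid [518.70972911 -29.29716456] width 36.28962761733673 {'n+F': np.float64(83.1), 'n+B': np.float64(84.5), 'n-B': np.float64(36.5), 'n-F': np.float64(37.1)}
len 348.1910012521499 yaw -0.2783097750237464 mid [518.9610342  -27.62150221] width 37.26382631295378 {'n+F': np.float64(83.0), 'n+B': np.float64(84.5), 'n-B': np.float64(37.7), 'n-F': np.float64(34.6)}
wax [469.14898836 155.95871785  30.        ]
file tip/handle [455.23819025  87.34498974   5.        ] [ 374.2738713  -147.38249765   12.        ] flask [ 515.92984268 -333.44371057    0.        ]
```

From two views, the rail middle is at (518.8, -28.5, 90) with yaw -0.279, and the notch centre is about +60 mm along the rail. I'll close the fingers and set the jaw axis along the rail, so the body stays clear of the rising lid. Then I'll pass high over the bottle and touch down on the +y end.

```bash
cat >> h.py <<'E'
YAW=-0.279; MID=np.array([518.8,-28.5])
U=np.array([-np.sin(YAW),np.cos(YAW)]); N=np.array([np.cos(YAW),np.sin(YAW)])
def pt(s,x,z): 
    q=MID+s*U+x*N; return [float(q[0]),float(q[1]),float(z)]
ROT=[np.pi,0,YAW]
def sx(p): d=np.array(p[:2])-MID; return round(float(d@U),2),round(float(d@N),2),round(float(p[2]),2)
E
python3 - <<'E'
from cell import env, vision, finder
from h import *; import cv2
env.move_straight([212.5,-507,360],feed=200)
env.grip(0)
env.movep(pt(145,-5,330),ROT)
env.move_straight(pt(145,-5,150),ROT,feed=150)
print(env.current_t(),sx(env.current_ee_pos()),env.current_tool_rot(),env.current_ft_force(),env.current_grip_width(),env.current_qpos())
w=vision.read_camera("wrist"); cv2.imwrite("pics/w0.png",w["img"]); t=vision.read_camera("top"); cv2.imwrite("pics/top2.png",t["img"])
E
```

```text
7.9167 (145.16, -4.38, 150.91) [-3.14110887e+00 -1.66397684e-03 -2.79021686e-01] [ 0.05778259  0.1113191  -0.42691018] 0.6715772610871404 [2.61963539e-03 3.57127029e-01 1.61996809e+00 2.45497343e-06
 1.16276466e+00 1.85243627e+00]
```

View pics/w0.png

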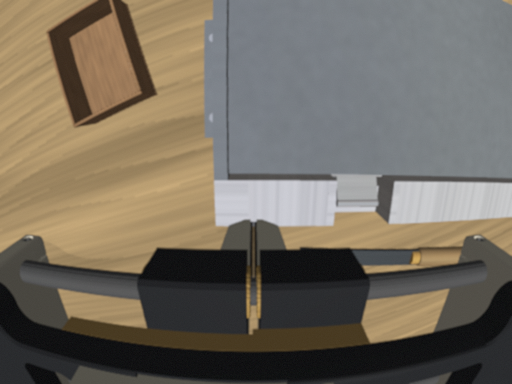

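The wrist view shows the closed fingertips at (253,222) by the left end of the rail, and the notch with its thumb plate at columns 335–390. The camera looks to be mounted on the lid side, so I'll check its position while touching down.

Run:
```python
from cell import env, vision
from h import *
w=vision.read_camera("wrist"); c=-np.array(w["R"]).T@np.array(w["t"]); print("cam",sx(c), (np.array(w["R"]).T@[0,0,1]).round(2))
r=env.move_straight(pt(145,-5,118),feed=80,contact_N=3)
print(r,sx(env.current_ee_pos()))
if not r: r=env.move_straight(pt(145,-5,103),feed=15,contact_N=3)
print(r,env.current_t(),sx(env.current_ee_pos()),env.current_ft_force()); env.wait(.2); print(env.current_ft_force(),sx(env.current_ee_pos()))
```

```text
cam (143.03, 72.27, 299.14) [-0.26  0.08 -0.96]
False (144.99, -5.07, 117.78)
True 9.2583 (144.98, -5.01, 109.32) [-0.85442152 -0.66465108  3.42726884]
[-1.28515744  0.38827131  4.88350326] (145.0, -5.01, 109.3)
```

Touched at TCP z = 109.3 (tip at about 90.3), with 4.9 N. Next I slide along the rail in short segments, holding about 5 N.

Run:
```python
from cell import env
from h import *
z=env.current_ee_pos()[2]-0.0; s=145; cmd=z
found=None
while s>52:
    s-=6
    r=env.move_straight(pt(s,-5,cmd),feed=25)
    f=env.current_ft_force()[2]; e=env.current_ee_pos()
    print(sx(e),round(f,1),round(cmd,2))
    if f<1 and s<90: found=s;break
    cmd-=np.clip((5-f)*0.06,-.4,.4)
    if f>25: print("hard");break
print(found,env.current_t(),env.current_ft_force())
```

```text
(138.59, -4.92, 109.32) 4.0 109.3
(132.74, -4.88, 109.3) 3.5 109.24
(126.79, -4.88, 109.28) 4.4 109.15
(120.82, -4.83, 109.3) 6.2 109.11
(114.49, -4.88, 109.31) 5.8 109.18
(108.27, -4.96, 109.29) 5.7 109.23
(102.12, -5.0, 109.28) 5.2 109.27
(96.09, -5.01, 109.32) 5.2 109.29
(90.05, -5.03, 109.32) 5.4 109.3
(84.07, -5.06, 109.29) 4.5 109.32
(78.37, -5.15, 109.09) 3.4 109.29
(72.65, -5.42, 108.74) -0.1 109.2
73 14.15 [-1.01607955 -0.08661533 -0.07817313]
```

Contact was lost at s = 73–78, which matches the notch edge that vision put at +84. I move on to the notch centre at 60.5 and feel down for the catch.

Run:
```python
from cell import env
from h import *
print(env.move_straight(pt(60.5,-5,107),feed=25,contact_N=5),sx(env.current_ee_pos()),env.current_ft_force())
r=env.move_straight(pt(60.5,-5,92),feed=15,contact_N=2)
print(r,env.current_t(),sx(env.current_ee_pos()),env.current_ft_force())
```

```text
False (60.43, -4.97, 107.02) [0.34055509 0.01219173 0.74934808]
True 15.5333 (60.51, -5.49, 95.39) [0.31499357 0.14594035 1.25836533]
```

The catch is felt 13.9 mm below the rail top. Now I press it down in small steps, watching the force.

Run:
```python
from cell import env, vision
from h import *; import cv2
z=95.4
for k in range(9):
    z-=1
    env.move_straight(pt(60.5,-5,z),feed=12)
    f=env.current_ft_force(); print(round(z,1),sx(env.current_ee_pos()),f.round(1))
    if f[2]>9: break
env.wait(.3)
s=vision.read_camera("scene"); cv2.imwrite("pics/s3.png",s["img"]); print(env.current_t(),env.current_ft_force())
```

```text
94.4 (60.52, -5.54, 94.31) [-2.   0.6  4.2]
93.4 (60.52, -5.5, 93.28) [-2.8  0.9  3.4]
92.4 (60.5, -5.26, 92.4) [-3.4  0.2  5. ]
91.4 (60.52, -5.31, 91.42) [-3.5  0.3  6. ]
90.4 (60.52, -5.31, 90.43) [-3.4  0.3  5.5]
89.4 (60.52, -5.34, 89.43) [-3.1  1.9  5.4]
88.4 (60.49, -5.31, 88.46) [-3.1  1.5  5. ]
87.4 (60.51, -5.32, 87.47) [-3.4  1.2  6.4]
86.4 (60.53, -5.2, 87.12) [-5.1  0.4 11.4]
18.1333 [-5.59355799  1.8015395  10.77563465]
```

View pics/s3.png

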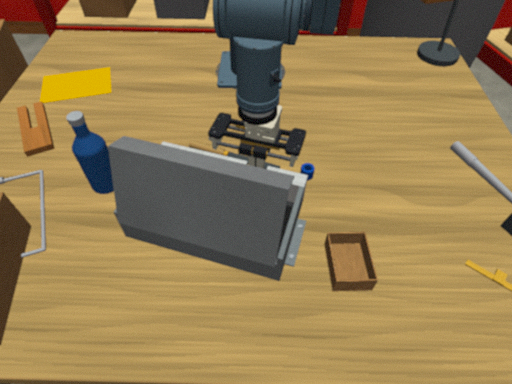

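The catch is at its stop and the lid is already swinging up beyond the hand (top edge at about (110–300,145–190)). I lift out of the notch and back off towards the robot.

Run:
```python
from cell import env, vision, finder
from h import *; import cv2
env.move_straight(pt(60.5,-6,122),feed=60)
env.move_straight(pt(60.5,-130,190),feed=120)
env.wait(2)
print(env.current_t(),env.current_ft_force(),sx(env.current_ee_pos()))
for n in ["scene","top"]:
    s=vision.read_camera(n); cv2.imwrite(f"pics/{n}4.png",s["img"])
    for l in ["lid_front","wax_ring","file","flask","carton"]: print(n,l,[(q["position"],q["conf"]) for q in finder.spot_point(l,s)[:2]])
    if n=="scene":
        for a in (0.6,1.0,1.25):
            v=np.array([-168,20.]); r=np.hypot(*v); th=np.arctan2(20,168)+a; cx=100-r*np.cos(th); cz=70+r*np.sin(th)
            q=MID+(cx+91)*N; print(a,"proj lid_front",proj(s,[*q,cz]).round(1), 'ends',[proj(s,[*(q+e*U),cz]).round(0).tolist() for e in(164,-164)])
```

```text
22.2 [ 0.02159288 -0.33622988  0.1601503 ] (60.51, -130.02, 190.0)
scene lid_front [([192.3, 165.1], 0.77)]
scene wax_ring [([306.3, 178.4], 0.51)]
scene file []
scene flask []
scene carton []
0.6 proj lid_front [216.1 152.5] ends [[298.0, 171.0], [140.0, 135.0]]
1.0 proj lid_front [203.5 156.2] ends [[294.0, 177.0], [121.0, 137.0]]
1.25 proj lid_front [193.5 166.5] ends [[289.0, 189.0], [107.0, 146.0]]
top lid_front [([295.2, 144.2], 0.56)]
top wax_ring [([211.3, 229.8], 0.56)]
top file [([280.7, 250.6], 0.72)]
top flask [([380.9, 211.2], 0.76)]
top carton [([187.1, 141.4], 0.9)]
```

View pics/scene4.png

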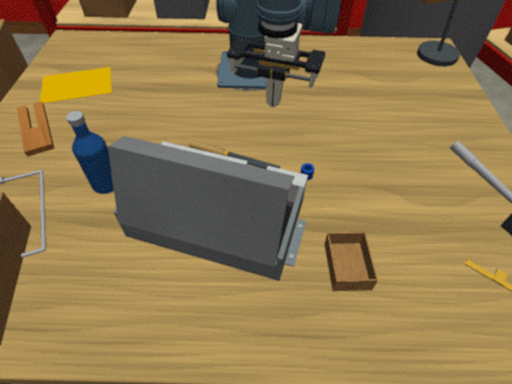

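View pics/top4.png

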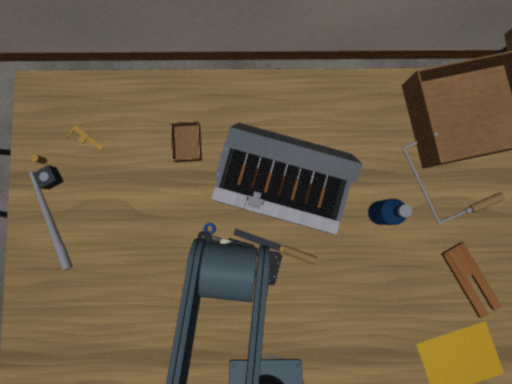

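The lid front edge is seen at (192,165), against (193.5,166.5) predicted for 1.25 rad. The bystanders are in the same places as before, and the hand is clear.

Run:
```python
from cell import env
env.job_done(); print(env.current_t())
```

```text
the job is handed in; nothing more can be done
the job is handed in; nothing more can be done
```

The case is open and the job is handed in, at about 23 s of robot time against the 72 s limit. With the fingers closed, I touched the +y end of the rail and slid along it at about 5 N. I lost contact at the notch edge, found the catch 13.9 mm below the rail top and pressed it to its stop, with at most about 12 N on the tool. I then lifted the hand clear, and the lid swung up by itself.

**Last checks:**
- **Lid:** its front edge was at (192, 165) in the scene picture. The position predicted for 1.25 rad, fully open, is (193.5, 166.5).
- **Robot:** the force on the tool was about 0 N, and the hand had backed off about 125 mm in front of the rail.
- **Bystanders:** the bottle, wax ring, file and carton look unmoved in both views. In the scene view the networks missed the file, bottle and carton, so there I judged them by eye. In the top view, the wax ring and file were reported a few pixels off, within the networks' usual scatter. The carton's first top-view report was a low-confidence false hit, so it has only the by-eye comparison.

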